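Eject the dial logger and stop it with the other finger

TASK

Two temperature loggers sit in spring-eject cradles on the couch; eject the one with the round dial on top. Press its cradle's key fully down with one fingertip while the other finger stops the logger as it pops out, so that it comes two to three centimetres out of its docked place and does not slide away. Finish while holding it like that, the key still down under one finger and the logger at rest in its lane against the other; do not grip or lift anything, and leave the other logger, its key and all the things around alone.

Things in the scene. Friction and masses are not known exactly. Their poses are not given: they have to be found in the camera images.
- dial_cradle: white spring-eject cradle, fixed. Origin: couch top (z 0) below the docked logger's front face. -x: the way the logger pops out; +y: towards its key. In mm: lane floor top z 10, x -75 to 95, centred on y 0, 62 wide; guides to z 16 at y +-25 to 30; cheeks to z 32 from x 3 back, back wall to z 40. Key centre x -36, y 56
- dial_logger: grey box-shaped temperature logger, 70 (x) by 46 (y) by 36 (z) mm, about 0.12 kg, loose in the lane of dial_cradle, bottom at z 10, top face at z 46. Origin: centre of its underside, docked at cradle x +35, y 0; axes as the cradle's. On its top a raised round white dial, 38 mm across and 5 mm high, with a black hand
- dial_logger_front (a point): centre of the front face (the -x end) of the dial logger; at cradle x 0, y 0, z 28 mm while docked
- dial_cradle_key_top (a point): centre of the top of the dial cradle's key, a grey ribbed cap 40 (cradle x) by 30 (y) mm beside the lane, at cradle x -36, y 56; its top is at z 30 mm when up, z 21 when fully down, just above its pod (56 x 46, 18 high)
- dial_lane (a point): point on the lane floor's top (z 10 mm) at cradle x -36, y 0, level with the key and 56 mm beside it. A finger standing over it, tip at z 12 to 30 mm, stops the popped logger (height z 10 to 46), and the pusher then keeps pressing the logger against that finger
- dial_cradle_key (a joint): key of the dial cradle, m: 0 up, 0.009 fully down. Spring 2 to 3 N, plus 2 to 3 N latch friction. About 6 mm down it sinks the steel lip (z 16) in front of the logger, and a spring pusher (5 N, 2.5 N at the end of its 50 mm stroke) throws the logger out along -x; unchecked, it is off the lane in a fraction of a second
- display_cradle: a second cradle, the same in every dimension and with the same axes, for the other logger; leave it alone
- display_logger: grey box-shaped temperature logger, 70 (x) by 46 (y) by 36 (z) mm, about 0.12 kg, loose in the lane of display_cradle, bottom at z 10, top face at z 46. Origin: centre of its underside, docked at cradle x +35, y 0; axes as the cradle's. On its top a flat rectangular display, 44 x 30 mm and 3 mm high; leave it docked
- display_cradle_key (a joint): key of the display cradle, m: 0 up, 0.009 fully down; leave it up
- vial_a: glass vial, 22 mm wide, 47 mm tall, loose bystander, origin at the centre of its underside
- vial_b: small glass vial, 17 mm wide, 34 mm tall, loose bystander, origin at the centre of its underside
- plasters: printed carton 50x82x36 mm, loose bystander, origin at the centre of its underside
- pen: ball pen 145 mm long, loose bystander, origin at the centre of its underside
- syringe: syringe 120 mm long, loose bystander, origin at the centre of its underside
- fever_stick: clinical thermometer 125 mm long, loose bystander, origin at the centre of its underside
- alcohol_bottle: dropper bottle 49 mm wide, 144 mm tall, loose bystander, origin at the centre of its underside

How it is judged:
By the outcome, as a careful person would: the job done as asked, in the order asked, and still so for the second after the job is handed in, while the arm keeps its last pose, push and grip.
It also fails if it takes over 32 s, if anything falls off the work surface, if the arm or the gripper's body presses on something with over 40 N, if the wrist force passes 120 N, or if a joint passes its speed limit or range.

ROBOT

A 6-joint arm with a two-finger parallel gripper is mounted at the origin on a cart in front of the work surface, level with it; the furniture and walls round the work are solid. World frame = base frame: x ahead of the robot, y to its left, z up, the work surface at z = 0. Lengths are in m, angles in degrees, forces in N, time in s.
With the tool pointing down it reaches from about 0.3 to 0.75 m from the base axis. Payload 8.5 kg.
Tool frame: the origin (TCP) lies midway between the tips of the shut fingers; the grasp point (between the pads) lies 19 mm behind it (env.pinch_z is the z of the grasp point in the tool frame, in m); z points along the fingers, y is the line along which they close (so a half turn about z gives the same grasp; the last joint's range is limited). The gripper opens to 85 mm and grips with 20 to 120 N. Pads are 22 mm wide; open, the fingers measure 114 mm over their backs; the gripper's body (76 mm by 85 mm) begins 54 mm behind the grasp point. The pads swing forward as they close: fully open they stand 13 mm farther back than shut.
Start: joints at [64.555, 21.807, 74.336, -0, 83.858, -12.336], TCP at [0.125, 0.536, 0.231] pointing down, gripper open.
Joint ranges: [-178.18, 178.18], [-50.72, 133.34], [12.68, 142.11], [-81.47, 261.47], [9.98, 163.14], [-165.26, 165.26]. Speed limits (degrees/s): [136.94, 136.94, 180, 180, 180, 180].

INTERFACE

Orientations are given as a 3x3 rotation matrix whose columns are the frame's x, y, z axes.
In Python, from rig import env gives the robot as it stands.
- The arm moves only by the tool arm_command, never from a script. Its argument "deltas" is a list of rows, each an object of numbers: "rx", "ry", "rz": the turn, a rotation vector about the tool's x, y, z in rad; "dx", "dy", "dz": the shift along the tool's x, y, z in m; "fingers": the finger opening in m, from 0 to 0.0854. In form: [{"rx": .., "ry": .., "rz": .., "dx": .., "dy": .., "dz": .., "fingers": ..}, ...]. A call has 1 to 12 rows; each row shifts and turns the commanded pose from where the row before left it, along the tool's axes as they then stand; what a row does not reach is not made up. A row lasts 1/10 s, in which the tool goes at most 50 mm and 8.59 degrees, less where a joint would pass 70% of its speed; a pose out of reach is approached as far as the arm can. A call is refused whole if a number of a shift passes 0.05 or a number of a turn 0.15, either way. A call with a gripper value outside its range is refused whole. The fingers move at their own pace and stop on an object; "squeeze" is the grip in N (left out, the last holds). Time passes only in rows, so rows that do not move let the fingers close. It gives the time, the measured TCP pose, the force, the opening and the grip force at its end, in the units of the state.
- env.observe(): the state, without advancing time (a new reading comes with each control period).
- env.get_image(name): name is "scene" or "top"; returns a dict with "color" (384x512x3 uint8, blue, green, red), "camera_matrix" (3x3 intrinsics, pixels), "eye" and "orientation" of the camera in the world. Camera axes: x right, y up, looking along -z (the intrinsics and any distortion apply to the point x, -y, -z); pixel columns grow to the right and rows downward; lengths in m; the calibration is good to about 2 mm. A picture is of the moment at which its call begins. There is no depth.
- env.close_job(): hands the job in; it is judged then, once.
Trained networks look in a picture, given as the dict that the camera call returned (one of the last four; its "shot" number tells which), for a name from the list of things; names that differ only in an ending like _2 or _b are one class to them, and where a whole thing is asked for, a point or a joint stands for the part that bears it (a point fixed in the world has none). Each returns a list of dicts, best first, with "p" (0 to 1); they miss things now and then, are a little off and sometimes report something else, mostly with a low value. They report only what shows in the picture. A call takes as long as a camera call.
- env.look_for(query, picture): "box" ([left, top, right, bottom] in pixels, round what is visible of it).
- env.tip_of(query, picture): "location" ([column, row] in pixels: a listed point, or the origin of a listed thing).
The state is a dict: "time_s": time; "q": joint angles; "qvel": joint speeds; "joint_efforts": joint torques, N m; "position": TCP position; "tool_rot": TCP orientation; "ft_force": force on the tool from outside, world axes, zero at the start; "wrist_torque": the same for the moment, N m; "grip_width": finger opening in m; "gripper_force": force on a finger pad.
Only numpy, scipy, OpenCV 4.12 (cv2) and the standard library are available. Lean on these libraries where they do the work, as an engineer would, in place of code of your own. Each camera call takes 0.05 s, during which the arm holds its last target. There are 200 camera calls.

## Working session

There is one attempt and no reset: what is moved stays moved. The work goes in short steps, Python scripts to look and compute and a tool call to move; the robot and the scene stay as the last step left them, time stands still between calls to the robot, and variables do not carry over. Pictures are saved under pics/ and viewed, at most 10 in all, crops included, and the job is handed in when it is done.

Besides the shell and the picture viewer there is one more tool, called after "Request:" by a JSON object that holds its "op" and its "data". arm_command: Moves the arm, as the interface text tells. Its arguments: {"type":"object","properties":{"deltas":{"type":"array"},"squeeze":{"type":"number"}},"required":["deltas"]}

```bash
mkdir -p pics; ls; cat > h.py <<'E'
import numpy as np, cv2
from rig import env
def ray(pic,uv):
    K=np.array(pic["camera_matrix"]);R=np.array(pic["orientation"])
    p=np.linalg.inv(K)@np.array([uv[0],uv[1],1.]);d=R@np.array([p[0],-p[1],-p[2]])
    return np.array(pic["eye"]),d
def at_z(pic,uv,z):
    e,d=ray(pic,uv);return e+d*(z-e[2])/d[2]
def proj(pic,P):
    K=np.array(pic["camera_matrix"]);R=np.array(pic["orientation"])
    c=R.T@(np.array(P)-np.array(pic["eye"]));p=K@np.array([c[0],-c[1],-c[2]]);return p[:2]/p[2]
E
python3 - <<'E'
from h import *
np.set_printoptions(precision=4,suppress=True)
print(env.observe(), env.pinch_z)
Z={"dial_logger":.01,"dial_logger_front":.028,"dial_cradle_key_top":.03,"dial_lane":.01,"dial_cradle":0,"display_logger":.01,"display_cradle":0,"vial_a":0,"vial_b":0,"alcohol_bottle":0,"plasters":0}
for n in("scene","top"):
    p=env.get_image(n);cv2.imwrite(f"pics/{n}0.png",p["color"]);print(n,p["eye"],[k for k in p])
    for q,z in Z.items():
        for r in env.tip_of(q,p)[:2]: print(q,round(r["p"],2),np.round(r["location"],1),at_z(p,r["location"],z))
E
```

```text
pics
{'time_s': 0.0, 'q': array([ 64.5556,  21.8416,  74.386 ,   0.0002,  83.8562, -12.3379]), 'qvel': array([ 0.0253, -0.0615, -0.0797, -0.0671,  0.0174, -0.0084]), 'joint_efforts': array([  0.001 , -44.8458, -23.1275,  -0.0001,   0.0047,  -0.    ]), 'position': array([0.1246, 0.5354, 0.2307]), 'tool_rot': array([[-0.974 ,  0.2268, -0.0006],
       [ 0.2268,  0.9739, -0.0013],
       [ 0.0003, -0.0014, -1.    ]]), 'ft_force': array([ 0.0394,  0.4557, -0.6619]), 'wrist_torque': array([-0.0296, -0.0093, -0.0316]), 'gripper_force': 0.0, 'grip_width': 0.0852969310665933} -0.0187
scene [-0.1781 -1.0235  0.8583] ['color', 'camera_matrix', 'eye', 'orientation', 'shot']
dial_logger 0.48 [241.  169.2] [0.5437 0.2649 0.01  ]
dial_logger 0.18 [218.5 171. ] [0.4722 0.2949 0.01  ]
dial_logger_front 0.64 [232.  167.2] [0.5093 0.2655 0.028 ]
dial_cradle_key_top 0.61 [215.4 161.7] [0.4777 0.3262 0.03  ]
dial_cradle 0.55 [229.4 173.1] [0.505  0.2779 0.    ]
display_logger 0.86 [290.7 211.1] [ 0.5441 -0.033   0.01  ]
display_logger 0.72 [219.1 203.3] [0.3812 0.1182 0.01  ]
display_cradle 0.56 [277.4 
[... 661 characters left out ...]
front 0.55 [196.7 191.3] [0.5047 0.2854 0.028 ]
dial_cradle_key_top 0.47 [180.4 194.4] [0.4932 0.3377 0.03  ]
dial_cradle_key_top 0.47 [134.8 202.1] [0.4647 0.4852 0.03  ]
dial_lane 0.78 [198.7 202.5] [0.4694 0.2807 0.01  ]
dial_cradle 0.56 [200.6 194.1] [0.4979 0.277  0.    ]
display_logger 0.75 [288.  179.6] [ 0.5515 -0.0105  0.01  ]
display_cradle 0.78 [287.8 189.5] [ 0.5198 -0.0111  0.    ]
vial_a 0.6 [242.7 161. ] [0.6114 0.1404 0.    ]
vial_a 0.4 [246.  231.4] [0.3786 0.1233 0.    ]
vial_b 0.6 [242.7 161. ] [0.6114 0.1404 0.    ]
vial_b 0.4 [246.  231.4] [0.3786 0.1233 0.    ]
alcohol_bottle 0.76 [130.1 172.1] [0.566  0.5156 0.    ]
plasters 0.97 [358.4 219.6] [ 0.4264 -0.2434  0.    ]
```

```bash
python3 - <<'E'
import cv2
a=cv2.imread("pics/top0.png");c=a[110:260,110:310];cv2.imwrite("pics/topc.png",cv2.resize(c,(800,600),interpolation=cv2.INTER_CUBIC))
a=cv2.imread("pics/scene0.png");c=a[100:250,150:350];cv2.imwrite("pics/scenec.png",cv2.resize(c,(800,600),interpolation=cv2.INTER_CUBIC))
E
```

```text
(no output)
```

View pics/topc.png

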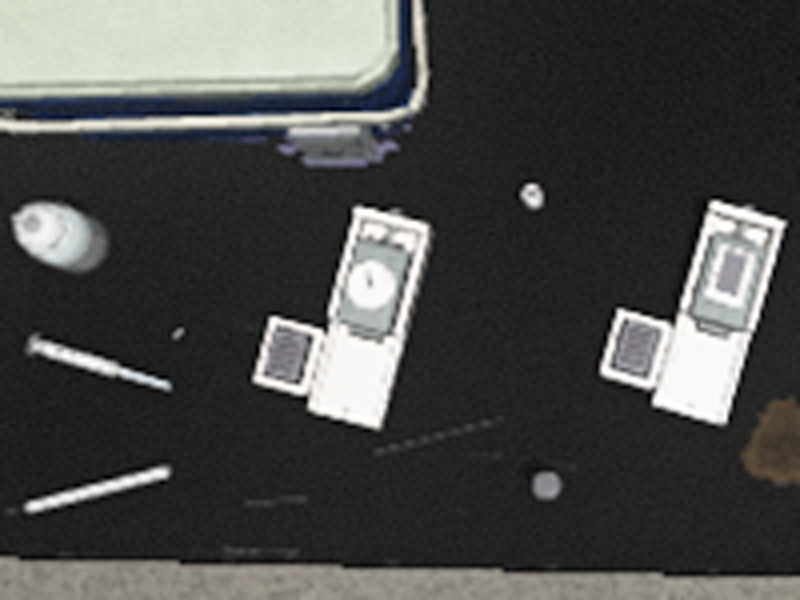

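View pics/scenec.png

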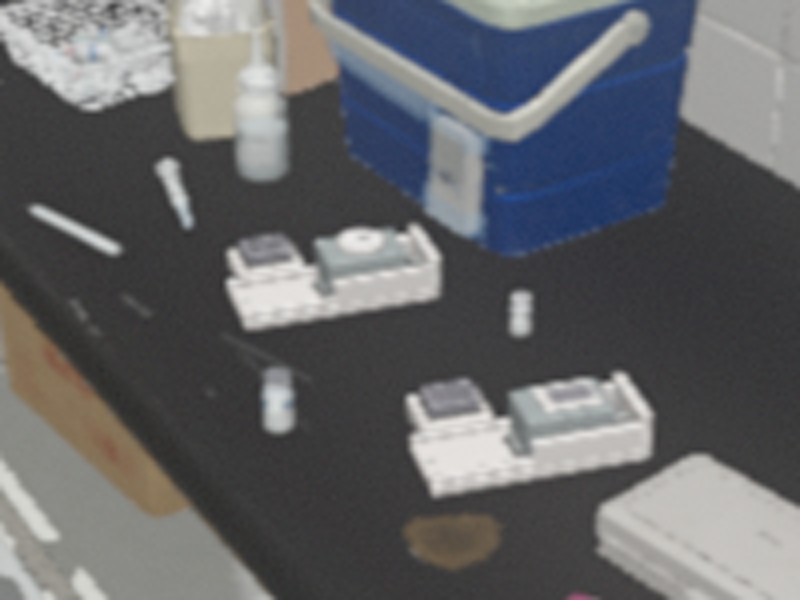

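The top crop shows the dial cradle on the left: dial at about (372,283), key at (288,355), and the lane mouth running (308,408)–(381,430). The display cradle is at right. The tool is already nearly aligned with it, so I'll fit the cradle pose by silhouette in both views.

```bash
cat > fit.py <<'E'
from h import *
from scipy.optimize import minimize
B=[(-75,95,-31,31,0,10),(3,95,-31,-25,0,32),(3,95,25,31,0,32),(89,95,-31,31,0,40),(0,70,-23,23,10,46),(-64,-8,33,79,0,18),(-56,-16,41,71,18,30)]
S=8
def sil(pic,pose,box,boxes=B):
    x,y,a=pose;c,s=np.cos(a),np.sin(a);u0,v0,u1,v1=box
    m=np.zeros(((v1-v0)*S,(u1-u0)*S),np.uint8)
    for b in boxes:
        P=[((X*c-Y*s)/1e3+x,(X*s+Y*c)/1e3+y,Z/1e3) for X in b[:2] for Y in b[2:4] for Z in b[4:]]
        q=np.array([(proj(pic,p)-[u0,v0]+.5)*S-.5 for p in P])
        cv2.fillConvexPoly(m,cv2.convexHull(np.round(q).astype(np.int32)),255)
    return cv2.resize(m,(u1-u0,v1-v0),interpolation=cv2.INTER_AREA)/255.
E
python3 - <<'E'
from fit import *
R={"top":(168,158,222,222),"scene":(204,154,263,186)}
pics={n:env.get_image(n) for n in R}
obs={}
for n,b in R.items():
    g=cv2.cvtColor(pics[n]["color"],cv2.COLOR_BGR2GRAY)[b[1]:b[3],b[0]:b[2]].astype(float)
    bg=np.median(g[g<70]);print(n,bg); obs[n]=np.clip((g-bg-5)/60,0,1)
for use in(["top"],["scene"],["top","scene"]):
    f=lambda p:sum(((sil(pics[n],(p[0]/1e3,p[1]/1e3,p[2]/100),R[n])-obs[n])**2).sum() for n in use)
    best=min((minimize(f,[500+i,275,-23+j],method="Nelder-Mead",options=dict(initial_simplex=np.array([[500+i,275,-23],[508+i,275,-23],[500+i,283,-23],[500+i,275,-18]]))) for i in(-8,0) for j in(0,)),key=lambda r:r.fun)
    print(use,best.x,np.degrees(best.x[2]/100),best.fun)
x,y,a=best.x[0]/1e3,best.x[1]/1e3,best.x[2]/100
out=[]
for n,b in R.items():
    m=(cv2.resize(sil(pics[n],(x,y,a),b),None,fx=6,fy=6)>.5).astype(np.uint8)
    im=cv2.resize(pics[n]["color"][b[1]:b[3],b[0]:b[2]],None,fx=6,fy=6,interpolation=cv2.INTER_CUBIC)
    cv2.drawContours(im,cv2.findContours(m,0,1)[0],-1,(0,0,255),1)
    for X,Y,Z in((35,0,51),(-36,56,30),(0,0,46)):
        q=(proj(pics[n],(x+(X*np.cos(a)-Y*np.sin(a))/1e3,y+(X*np.sin(a)+Y*np.cos(a))/1e3,Z/1e3))-b[:2]+.5)*6
        cv2.circle(im,tuple(int(v) for v in q),3,(0,0,255),-1)
    out.append(cv2.copyMakeBorder(im,0,400-im.shape[0],0,380-im.shape[1],0))
cv2.imwrite("pics/fit.png",np.hstack(out))
E
```

```text
top 35.0
scene 61.0
['top'] [502.88084608 273.71724276 -22.53926166] -12.914045667028537 28.52777008842753
['scene'] [504.39243708 268.63848382 -22.45080582] -12.863364202228125 45.65163783160323
['top', 'scene'] [504.08965411 272.92475518 -22.43319897] -12.85327621683753 106.40574394463668
```

View pics/fit.png

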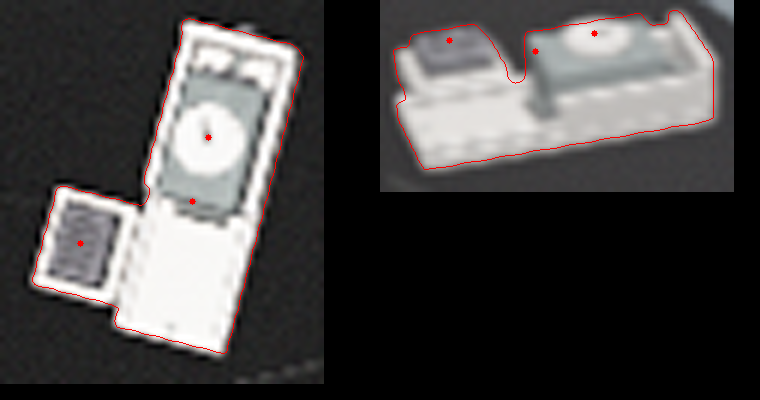

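The fit agrees with both pictures: dial, key and front all lie on the model. The cradle is at about (0.503, 0.2735) with yaw -12.9°, so I'm moving above it.

Request:
{"op": "arm_command", "data": {"deltas": [{"dx": -0.0327, "dy": -0.0118, "dz": 0.005, "fingers": 0.042}, {"dx": -0.0327, "dy": -0.0118, "dz": 0.009, "fingers": 0.042}, {"dx": -0.0327, "dy": -0.0118, "dz": 0.009, "fingers": 0.042}, {"dx": -0.0327, "dy": -0.0118, "dz": 0.009, "fingers": 0.042}, {"dx": -0.0327, "dy": -0.0118, "dz": 0.009, "fingers": 0.042}, {"dx": -0.0327, "dy": -0.0118, "dz": 0.009, "fingers": 0.042}, {"dx": -0.0327, "dy": -0.0118, "dz": 0.009, "fingers": 0.042}, {"dx": -0.0327, "dy": -0.0118, "dz": 0.009, "fingers": 0.042}, {"dx": -0.0327, "dy": -0.0118, "dz": 0.009, "fingers": 0.042}, {"dx": -0.0327, "dy": -0.0118, "dz": 0.009, "fingers": 0.042}, {"dx": -0.0327, "dy": -0.0118, "dz": 0.009, "fingers": 0.042}, {"dx": -0.0327, "dy": -0.0118, "dz": 0.009, "fingers": 0.042}]}}

```text
invalid input
```

Request:
{"op": "arm_command", "data": {"deltas": [{"fingers": 0.042}, {"fingers": 0.042}, {"fingers": 0.042}]}}

```text
invalid input
```

Request:
{"op": "arm_command", "data": {"deltas": [{"rx": 0, "ry": 0, "rz": 0, "dx": 0, "dy": 0, "dz": 0.005, "fingers": 0.042}]}}

```text
time_s: 1.4
position: [0.1248, 0.5359, 0.2267]
tool_rot: [[-0.974, 0.227, 0.001], [0.227, 0.974, 0.001], [-0.0, 0.001, -1.0]]
ft_force: [0.3, 0.1, 0.7]
grip_width: 0.0735
gripper_force: 0.0
```

Request:
{"op": "arm_command", "data": {"deltas": [{"rx": 0, "ry": 0, "rz": 0, "dx": -0.0327, "dy": -0.0118, "dz": 0.009, "fingers": 0.042}, {"rx": 0, "ry": 0, "rz": 0, "dx": -0.0327, "dy": -0.0118, "dz": 0.009, "fingers": 0.042}, {"rx": 0, "ry": 0, "rz": 0, "dx": -0.0327, "dy": -0.0118, "dz": 0.009, "fingers": 0.042}, {"rx": 0, "ry": 0, "rz": 0, "dx": -0.0327, "dy": -0.0118, "dz": 0.009, "fingers": 0.042}, {"rx": 0, "ry": 0, "rz": 0, "dx": -0.0327, "dy": -0.0118, "dz": 0.009, "fingers": 0.042}, {"rx": 0, "ry": 0, "rz": 0, "dx": -0.0327, "dy": -0.0118, "dz": 0.009, "fingers": 0.042}, {"rx": 0, "ry": 0, "rz": 0, "dx": -0.0327, "dy": -0.0118, "dz": 0.009, "fingers": 0.042}, {"rx": 0, "ry": 0, "rz": 0, "dx": -0.0327, "dy": -0.0118, "dz": 0.009, "fingers": 0.042}, {"rx": 0, "ry": 0, "rz": 0, "dx": -0.0327, "dy": -0.0118, "dz": 0.009, "fingers": 0.042}, {"rx": 0, "ry": 0, "rz": 0, "dx": -0.0327, "dy": -0.0118, "dz": 0.009, "fingers": 0.042}, {"rx": 0, "ry": 0, "rz": 0, "dx": -0.0327, "dy": -0.0118, "dz": 0.009, "fingers": 0.042}, {"rx": 0, "ry": 0, "rz": 0, "dx": -0.0327, "dy": -0.0118, "dz": 0.009, "fingers": 0.042}]}}

```text
time_s: 2.6
position: [0.4758, 0.3078, 0.1176]
tool_rot: [[-0.974, 0.227, -0.0], [0.227, 0.974, -0.0], [0.0, -0.0, -1.0]]
ft_force: [-0.5, -0.6, 1.4]
grip_width: 0.042
gripper_force: 0.0
```

Request:
{"op": "arm_command", "data": {"deltas": [{"rx": 0, "ry": 0, "rz": 0, "dx": 0, "dy": 0, "dz": 0.02, "fingers": 0.042}, {"rx": 0, "ry": 0, "rz": 0, "dx": 0, "dy": 0, "dz": 0.02, "fingers": 0.042}, {"rx": 0, "ry": 0, "rz": 0, "dx": 0, "dy": 0, "dz": 0, "fingers": 0.042}, {"rx": 0, "ry": 0, "rz": 0, "dx": 0, "dy": 0, "dz": 0, "fingers": 0.042}]}}

```text
time_s: 3.0
position: [0.4748, 0.3088, 0.0785]
tool_rot: [[-0.974, 0.227, -0.0], [0.227, 0.974, -0.0], [0.0, -0.0, -1.0]]
ft_force: [0.3, -0.4, -0.5]
grip_width: 0.0423
gripper_force: 0.0
```

```bash
python3 - <<'E'
from h import *
np.set_printoptions(precision=4,suppress=True)
o=[env.observe()];print(o[0]["position"],o[0]["tool_rot"],o[0]["ft_force"],o[0]["grip_width"])
x,y,a=.503,.2735,np.radians(-12.9)
d=o[0]["position"]-[x,y,0];print("cradle mm",1e3*(d[0]*np.cos(a)+d[1]*np.sin(a)),1e3*(-d[0]*np.sin(a)+d[1]*np.cos(a)))
R={"top":(165,155,229,219),"scene":(199,116,263,180)};out=[]
for n,b in R.items():
    p=env.get_image(n);cv2.imwrite(f"pics/{n}1.png",p["color"])
    out.append(cv2.resize(p["color"][b[1]:b[3],b[0]:b[2]],(400,400),interpolation=cv2.INTER_CUBIC))
cv2.imwrite("pics/above.png",np.hstack(out))
E
```

```text
[0.4748 0.3088 0.0785] [[-0.974   0.2267 -0.0003]
 [ 0.2267  0.974  -0.0001]
 [ 0.0002 -0.0001 -1.    ]] [ 0.3383 -0.4368 -0.4745] 0.04233286670426155
cradle mm -35.38702940282164 28.14401426942615
```

View pics/above.png

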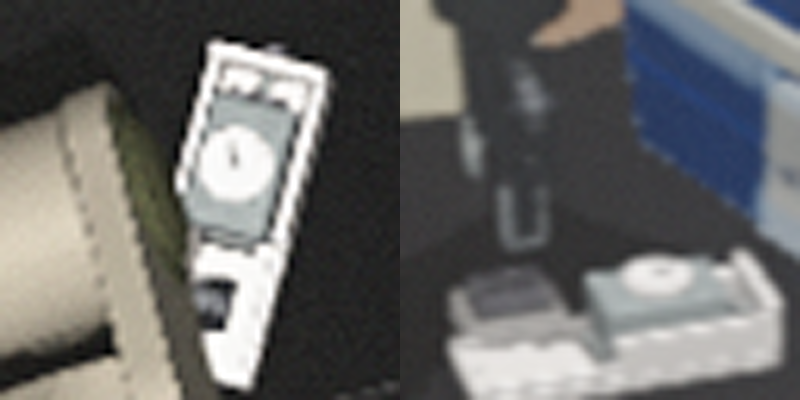

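The top view shows the near fingertip over the lane at about (199,204) full-frame. The scene view shows its lower end at about (219,155), clear above the cradle. I'll check both against the projections.

```bash
python3 - <<'E'
from h import *
a=np.radians(-12.9);x,y=.503,.2735
W=lambda X,Y,Z:(x+(X*np.cos(a)-Y*np.sin(a))/1e3,y+(X*np.sin(a)+Y*np.cos(a))/1e3,Z/1e3)
import copy
for n,b in(("top",(165,155)),("scene",(199,116))):
    p=env.get_image(n);im=cv2.imread(f"pics/{n}1.png")[b[1]:b[1]+64,b[0]:b[0]+64]
    im=cv2.resize(im,(400,400),interpolation=cv2.INTER_CUBIC)
    for zt in (78,84):
        q=[(proj(p,W(-35.4+sx,28.1-s,zt))-b+.5)*6.25 for sx,s in((-11,21),(11,21),(11,35),(-11,35))]
        cv2.polylines(im,[np.round(q).astype(int)],True,(0,0,255) if zt==78 else (0,255,0),1)
    globals()[n]=im
cv2.imwrite("pics/chk.png",np.hstack([top,scene]))
E
```

```text
(no output)
```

View pics/chk.png

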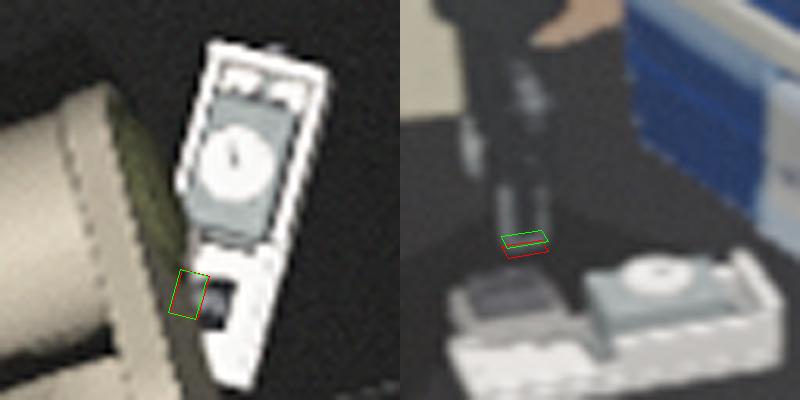

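The scene view matches a tip at z≈83 mm. The dark patch in the top view is probably the finger's shadow. I'll lower to just above the key and look again.

Request:
{"op": "arm_command", "data": {"deltas": [{"rx": 0, "ry": 0, "rz": 0.004, "dx": 0.0006, "dy": 0, "dz": 0.02, "fingers": 0.042}, {"rx": 0, "ry": 0, "rz": 0, "dx": 0, "dy": 0, "dz": 0.02, "fingers": 0.042}, {"rx": 0, "ry": 0, "rz": 0, "dx": 0, "dy": 0, "dz": 0.005, "fingers": 0.042}, {"rx": 0, "ry": 0, "rz": 0, "dx": 0, "dy": 0, "dz": 0, "fingers": 0.042}, {"rx": 0, "ry": 0, "rz": 0, "dx": 0, "dy": 0, "dz": 0, "fingers": 0.042}]}}

```text
time_s: 3.7
position: [0.4747, 0.3091, 0.0343]
tool_rot: [[-0.973, 0.231, 0.002], [0.231, 0.973, 0.001], [-0.001, 0.001, -1.0]]
ft_force: [0.2, -0.4, 0.8]
grip_width: 0.0418
gripper_force: 0.0
```

```bash
cat > see.py <<'E'
from h import *
import sys
a=np.radians(-12.9);x,y=.503,.2735
W=lambda X,Y,Z:(x+(X*np.cos(a)-Y*np.sin(a))/1e3,y+(X*np.sin(a)+Y*np.cos(a))/1e3,Z/1e3)
o=env.observe();P=o["position"];d=P-[x,y,0];cx,cy=1e3*(d[0]*np.cos(a)+d[1]*np.sin(a)),1e3*(-d[0]*np.sin(a)+d[1]*np.cos(a))
print(cx,cy,P[2],o["tool_rot"][:,1],o["ft_force"],o["wrist_torque"],o["grip_width"],o["time_s"])
out=[];g=o["grip_width"]*500;z=P[2]*1e3+4
for n,b in(("top",(165,155)),("scene",(199,130))):
    p=env.get_image(n);im=cv2.resize(p["color"][b[1]:b[1]+64,b[0]:b[0]+64],(400,400),interpolation=cv2.INTER_CUBIC)
    r=im.copy()
    for s in(1,-1):
        q=[(proj(p,W(cx+sx,cy+s*t,z))-b+.5)*6.25 for sx,t in((-11,g),(11,g),(11,g+14),(-11,g+14))]
        cv2.polylines(im,[np.round(q).astype(int)],True,(0,0,255),1)
    out.append(im if n=="top" else im)
cv2.imwrite("pics/"+sys.argv[1]+".png",np.hstack(out))
E
python3 see.py low
```

```text
-35.51903075077273 28.435585701728556 0.034343329426894165 [2.30620231e-01 9.73043385e-01 9.37662977e-04] [ 0.15282245 -0.39251093  0.77405616] [-0.02234179 -0.02394737 -0.05913361] 0.041756434871097516 3.7
```

View pics/low.png

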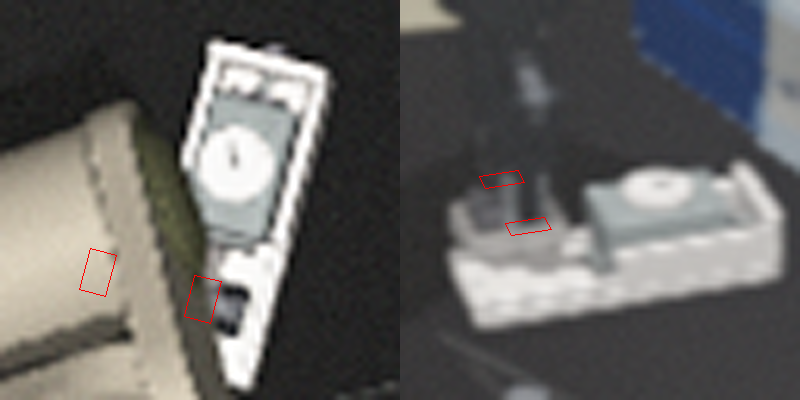

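The finger boxes sit over the key cap and lane as intended. Next I touch the key lightly, staying well short of the 6 mm release, to find the tip height and lever arm from force.

Request:
{"op": "arm_command", "data": {"deltas": [{"rx": 0, "ry": 0, "rz": 0, "dx": 0.0004, "dy": 0, "dz": 0.003, "fingers": 0.042}, {"rx": 0, "ry": 0, "rz": 0, "dx": 0, "dy": 0, "dz": 0.002, "fingers": 0.042}, {"rx": 0, "ry": 0, "rz": 0, "dx": 0, "dy": 0, "dz": 0, "fingers": 0.042}]}}

```text
time_s: 4.1
position: [0.4738, 0.309, 0.0283]
tool_rot: [[-0.973, 0.231, 0.0], [0.231, 0.973, 0.0], [-0.0, 0.0, -1.0]]
ft_force: [-0.3, 0.2, -0.5]
grip_width: 0.0421
gripper_force: 0.1
```

Request:
{"op": "arm_command", "data": {"deltas": [{"rx": 0, "ry": 0, "rz": 0, "dx": 0, "dy": 0, "dz": 0.002, "fingers": 0.042}, {"rx": 0, "ry": 0, "rz": 0, "dx": 0, "dy": 0, "dz": 0, "fingers": 0.042}]}}

```text
time_s: 4.3
position: [0.4739, 0.309, 0.0264]
tool_rot: [[-0.973, 0.231, 0.0], [0.231, 0.973, 0.0], [-0.0, 0.0, -1.0]]
ft_force: [-1.0, 0.3, 1.0]
grip_width: 0.0427
gripper_force: 1.0
```

```bash
python3 - <<'E'
from h import *
np.set_printoptions(precision=3,suppress=True)
o=env.observe();print(o["position"],o["ft_force"],o["tool_rot"].T@o["wrist_torque"],o["wrist_torque"],o["gripper_force"])
E
```

```text
[0.474 0.309 0.026] [-1.036  0.288  1.039] [-0.06   0.051 -0.046] [0.07  0.036 0.046] 0.9572949260473251
```

Request:
{"op": "arm_command", "data": {"deltas": [{"rx": 0, "ry": 0, "rz": 0, "dx": 0, "dy": 0, "dz": 0.0015, "fingers": 0.042}, {"rx": 0, "ry": 0, "rz": 0, "dx": 0, "dy": 0, "dz": 0, "fingers": 0.042}]}}

```text
time_s: 4.5
position: [0.4739, 0.309, 0.0248]
tool_rot: [[-0.973, 0.231, 0.0], [0.231, 0.973, 0.0], [-0.0, 0.0, -1.0]]
ft_force: [0.6, 0.9, 2.9]
grip_width: 0.042
gripper_force: 1.3
```

```bash
python3 - <<'E'
from h import *
np.set_printoptions(precision=3,suppress=True)
o=env.observe();print(o["position"],o["ft_force"],o["tool_rot"].T@o["wrist_torque"],o["wrist_torque"],o["gripper_force"],o["grip_width"])
E
python3 see.py touch
```

```text
[0.474 0.309 0.025] [0.574 0.88  2.935] [-0.039  0.07  -0.027] [0.054 0.059 0.027] 1.266462318599224 0.04198541752259165
-36.32428379679811 28.10254954044789 0.024807497355407142 [2.30738662e-01 9.73015749e-01 1.45812509e-04] [0.5735029  0.88026902 2.93467738] [0.053834   0.05930473 0.02693996] 0.04198541752259165 4.5
```

View pics/touch.png

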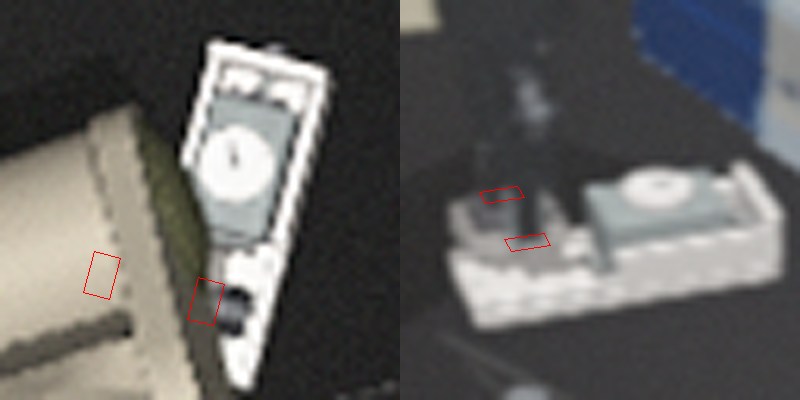

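Contact is on the key side: 3 N, with the moment sign agreeing, and the tip about 4 mm behind the TCP. Now I press it fully down.

Request:
{"op": "arm_command", "data": {"deltas": [{"rx": 0, "ry": 0, "rz": 0, "dx": 0, "dy": 0, "dz": 0.003, "fingers": 0.042}, {"rx": 0, "ry": 0, "rz": 0, "dx": 0, "dy": 0, "dz": 0.003, "fingers": 0.042}, {"rx": 0, "ry": 0, "rz": 0, "dx": 0, "dy": 0, "dz": 0.002, "fingers": 0.042}, {"rx": 0, "ry": 0, "rz": 0, "dx": 0, "dy": 0, "dz": 0, "fingers": 0.042}, {"rx": 0, "ry": 0, "rz": 0, "dx": 0, "dy": 0, "dz": 0, "fingers": 0.042}]}}

```text
time_s: 5.1
position: [0.4736, 0.3094, 0.0185]
tool_rot: [[-0.973, 0.231, 0.001], [0.231, 0.973, 0.001], [-0.001, 0.001, -1.0]]
ft_force: [-7.8, -1.2, 21.9]
grip_width: 0.0419
gripper_force: 12.7
```

```bash
python3 see.py press; python3 - <<'E'
from h import *
p=env.get_image("top")
x,y,a=.503,.2735,np.radians(-12.9)
for r in env.tip_of("dial_logger_front",p)[:1]+env.tip_of("dial_logger",p)[:1]:
    for z in(.028,.01):
        d=at_z(p,r["location"],z)-[x,y,0];print(r["p"],z,1e3*(d[0]*np.cos(a)+d[1]*np.sin(a)),1e3*(-d[0]*np.sin(a)+d[1]*np.cos(a)))
c=p["color"][160:205,185:225];h=cv2.cvtColor(c,cv2.COLOR_BGR2GRAY)
cv2.imwrite("pics/c.png",c)
E
```

```text
-36.62270512000651 28.40324165190666 0.018451583420656396 [0.23071564 0.97302045 0.00122522] [-7.83086979 -1.2220493  21.86147322] [ 0.28091613  1.18162809 -0.03245315] 0.04187557588342915 5.1
0.71 0.028 -25.84697976993107 2.7299741575448517
0.71 0.01 -25.517728570166142 5.947329226922732
0.66 0.028 -84.35087212287098 -182.51299631516144
0.66 0.01 -84.86952388752859 -181.98038678125477
```

View pics/press.png

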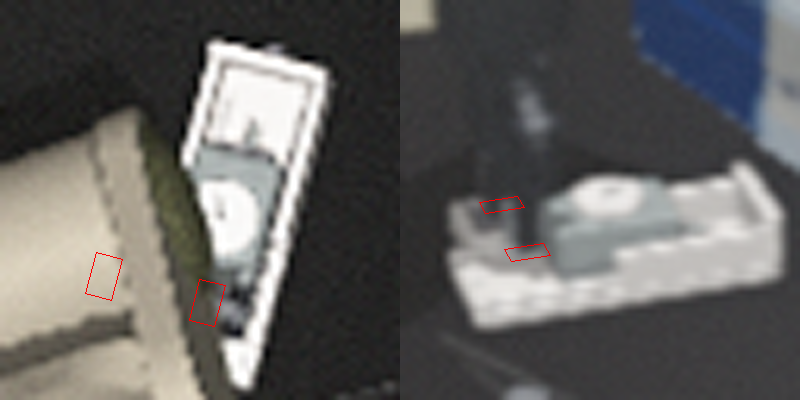

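The picture shows the logger about 25 mm out, resting against the finger, and the key bottomed at 22 N. The force and image both agree. A short check that it stays steady, then I hand in.

Request:
{"op": "arm_command", "data": {"deltas": [{"rx": 0, "ry": 0, "rz": 0, "dx": 0, "dy": 0, "dz": 0.0003, "fingers": 0.042}, {"rx": 0, "ry": 0, "rz": 0, "dx": 0, "dy": 0, "dz": 0, "fingers": 0.042}, {"rx": 0, "ry": 0, "rz": 0, "dx": 0, "dy": 0, "dz": 0, "fingers": 0.042}, {"rx": 0, "ry": 0, "rz": 0, "dx": 0, "dy": 0, "dz": 0, "fingers": 0.042}]}}

```text
time_s: 5.75
position: [0.4736, 0.3094, 0.0183]
tool_rot: [[-0.973, 0.231, 0.001], [0.231, 0.973, 0.001], [-0.001, 0.001, -1.0]]
ft_force: [-7.8, -1.4, 23.6]
grip_width: 0.042
gripper_force: 13.9
```

```bash
python3 -c "
from rig import env
print(env.close_job())"
```

```text
the job is handed in; nothing more can be done
None
```

The dial logger is ejected about 25 mm and rests in its lane against one finger, with its key held fully down under the other at about 23 N. I touched nothing else and handed the job in at about 5.8 s; no verdict came back.

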